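# Find a spacer's blind hole on the gauge pin and hold it hole-up for grease

## Robot

A 7-joint arm with a two-finger parallel gripper is mounted at the origin on the work surface. World frame = base frame: x ahead of the robot, y to its left, z up, the work surface at z = 0. Lengths are in m, angles in rad, forces in N, time in s.
With the tool pointing down it reaches from about 0.425 to 0.875 m from the base axis. Payload 4.7 kg.
Tool frame: the origin (TCP) lies on the mounting face of the last link; the fingertips stand 182 mm ahead of it and the grasp point (between the pads) lies ahead of it (ctrl.grip_point_offset is the z of the grasp point in the tool frame, in m); z points along the fingers, y is the line along which they close (so a half turn about z gives the same grasp; the last joint's range is limited). The gripper opens to 87 mm and grips with 3 to 60 N. Pads are 19 mm wide; open, the fingers measure 117 mm over their backs; the gripper's body (75 mm by 190 mm) begins 51 mm behind the grasp point.
Start: joints at [-1.088, 0.321, -0.07, 1.45, 0.023, 1.371, -0.057], TCP at [0.294, 0.58, 0.405] pointing down, gripper open.
Joint ranges: [-2.86, 2.86], [-0.3, 2.09], [-1.38, 1.24], [0.06, 2.45], [-1.56, 4.7], [0.09, 2.05], [-2.69, 2.69]. Speed limits (rad/s): [2.57, 2.57, 3.14, 3.14, 3.14, 3.14, 3.14].

## Interface

Orientations are given as a rotation vector (axis times angle).
In Python, from bench import ctrl gives the robot as it stands.
- The arm moves only by the shell command python3 -m inch 'ROWS' [FORCE]. ROWS is rows parted by semicolons, their numbers by spaces, 1 to 20 of them, each of 5 numbers: dx, dy, dz in m, then a turn about the tool's z in rad, then the opening from 0.0 (shut) to 1.0 (fully open); each row is the pose to reach, as a shift and turn from the pose commanded when the command began, along the tool's axes at that moment; what a row does not reach only later rows make up. A row lasts 1/10 s, in which the tool goes at most 0.05 m and 0.15 rad, less where a joint would pass 70% of its speed; a pose out of reach is approached as far as the arm can. The fingers move at their own pace and stop on an object; FORCE is the grip in N (left out, the last holds). Time passes only in rows, so rows that do not move let the fingers close. It prints the time, the measured TCP pose, the force, the opening and the grip force at its end.
- ctrl.get_state(): the state, without advancing time (a new reading comes with each control period).
- ctrl.get_image(name): name is "scene" or "top" or "wrist"; returns (picture, depth): 420x560x3 uint8, red, green, blue; 420x560 float32, m along the optical axis (not along the pixel's ray), 0 where there is no reading.
- ctrl.camera_model(name): a dict with "vertical_fov" (degrees; the focal length in pixels is half the picture's height over the tangent of half this angle, whatever the lens; pixels are square), "cx", "cy" (the principal point, pixels), "rvec" (rotation vector, rad) and "tvec" (3), from world to camera coordinates, as OpenCV has them; the wrist camera has in their place "hand_eye" (4x4, takes a point from camera to tool coordinates, whose origin is the TCP and whose axes are the flange's). Camera axes: x right, y down, z forward; pixel columns grow to the right and rows downward; lengths in m; the calibration is good to about 2 mm. The wrist camera is an equidistant fisheye: a pixel r from the principal point sees the ray r / f radians off the axis. A picture is of the moment at which its call begins: read the wrist's pose just before it. camera_model takes no time and is no camera call.
- ctrl.close_job(): hands the job in; it is judged then, once.
The state is a dict: "time": time; "joint_positions": joint angles; "qd": joint speeds; "joint_torque": joint torques, N m; "position": TCP position; "tool_rot": TCP orientation; "ft_force": force on the tool from outside, world axes, zero at the start; "torque": the same for the moment, N m; "grip_width": opening from 0.0 (shut) to 1.0 (fully open); "grip_force": force on a finger pad.
Only numpy, scipy, OpenCV 4.12 (cv2) and the standard library are available. Lean on these libraries where they do the work, as an engineer would, in place of code of your own. Each camera call takes 0.05 s, during which the arm holds its last target. There are 200 camera calls.

## Task

Before greasing, check the blind hole of the grey square spacer that lies on the bench: find the end that has the hole by trying it on the level gauge pin of the stand, pushing the spacer fully home until the pin touches the bottom of the hole. Then pull it off and turn it over, and finish while holding it still in the gripper, hole straight up, about 20 cm or more above the bench and touching nothing but the gripper; do not put it down. Leave the other things on the bench where they are.

Things in the scene. Friction and masses are not known exactly. Their poses are not given: they have to be found in the camera images.
- spacer: plain grey plastic block, 32 x 32 mm in section, 52 mm long, about 0.09 kg, lying loose on a long side, pointing any way; from above both ends look alike, but one has a round blind hole (18 mm across, 26 mm deep, on the axis), the other is closed. Origin at the block's centre, 16 mm above the bench as it lies; x runs along its length, out of the end with the hole; z is up at the start
- hole_mouth (a point): centre of the hole's mouth, on the face of the spacer's open end, 26 mm from its centre; its x axis points straight out of the hole
- hole_floor (a point): centre of the hole's flat bottom, 26 mm inside the mouth, which is the block's centre; axes as the spacer's
- stand: gauge stand fixed to the bench: base plate 130 (x) x 90 x 12 mm, a dark post 22 x 36 mm, 107 mm tall, at its robot end (post front face at x = -39 mm) and a bare steel pin standing level out of the post. Origin: centre of the plate's underside; x is the way the pin points (away from the robot, up to 0.4 rad either way), z up
- pin_tip (a point): centre of the flat tip of the level gauge pin, 100 mm above the bench; the pin is 14 mm across, bevelled at the tip, 74 mm long from post to tip, and points along this point's x. The hole has 2 mm to spare all round it: a spacer pushed fully on stays hanging there when let go, drooping up to 12 degrees, and can be gripped anew
- brush: bystander: flat paint brush lying on the bench beyond the middle
- screwdriver: bystander: screwdriver lying at the right of the bench
- pad: bystander: dark round scouring pad, 60 mm across, 14 mm thick, flat on the bench near the middle
- roller: bystander: short black rubber feed roller, 32 mm across, 35 mm tall, standing on end near the middle of the bench
- bottle: bystander: clear closed bottle, 72 mm across, 200 mm tall, standing at the left
- cup: bystander: white plastic cup, 76 mm across, 85 mm tall, standing at the right
- wrench: bystander: steel wrench lying on the bench beyond the middle
There are look-alikes about, which are no part of the job. Leave any orange look-alike of the spacer alone.

How it is judged:
On the way:
1. the spacer is fully home on the gauge pin: the bottom of its hole within 6 mm of the pin's tip, axes aligned within 0.25 rad (distance between hole_floor and pin_tip below 0.006 m and angle between the x axis of spacer and the x axis of pin_tip, either way round below 0.25 rad), for 0.2 s.
At the end, for the whole second after the job is handed in: the spacer is held in the fingers (more than 2 N), its hole pointing up within 15 degrees, its centre more than 17 cm above the bench, at rest, touching neither the stand nor any other thing (angle between spacer's own x axis and vertical below 0.26 rad and height (world z) of spacer above 0.17 m and contact force between the fingers and spacer above 2 N and contact force between each of stand, brush, screwdriver, pad, roller, bottle, cup, wrench and spacer below 0.1 N and linear speed of spacer below 0.03 m/s and angular speed of spacer below 0.3 rad/s); the arm keeps its last pose, push and grip.
It fails at once if one of the other things on the bench is moved by more than 3 cm (distance of any of brush, screwdriver, pad, roller, bottle, cup, wrench from where it was at the start of the episode above 0.03 m).
It also fails if it takes over 53 s, if anything falls off the work surface, if the arm or the gripper's body presses on something with over 40 N, if the wrist force passes 120 N, or if a joint passes its speed limit or range.

## Working session

There is one attempt and no reset: what is moved stays moved. The work goes in short steps, Python scripts to look and compute and a shell command to move; the robot and the scene stay as the last step left them, time stands still between calls to the robot, and variables do not carry over. Pictures are saved under pics/ and viewed, at most 10 in all, crops included, and the job is handed in when it is done.

```bash
mkdir -p pics; ls; cat > h.py <<'E'
import numpy as np, cv2
from bench import ctrl
from scipy.spatial.transform import Rotation as R
def world(name,uv,z=None,depth=None):
    m=ctrl.camera_model(name); f=210/np.tan(np.radians(m["vertical_fov"])/2)
    Rm=R.from_rotvec(np.ravel(m["rvec"])).as_matrix(); t=np.ravel(m["tvec"])
    uv=np.atleast_2d(uv).astype(float)
    d=np.c_[(uv[:,0]-m["cx"])/f,(uv[:,1]-m["cy"])/f,np.ones(len(uv))]
    c=-Rm.T@t; dw=d@Rm
    s=((z-c[2])/dw[:,2]) if depth is None else np.ravel(depth)
    return c+dw*s[:,None]
E
python3 - <<'E'
from h import *
for n in ("top","scene"):
    p,d=ctrl.get_image(n); np.savez(f"pics/{n}0.npz",p=p,d=d); cv2.imwrite(f"pics/{n}0.png",p[:,:,::-1])
    m=ctrl.camera_model(n);print(n,m, d.min(),d.max())
print(ctrl.grip_point_offset, ctrl.get_state())
E
```

```text
pics
top {'vertical_fov': 43.14942092839522, 'cx': 281.4268131711272, 'cy': 206.74957081560305, 'rvec': array([ 2.11655367, -2.12857833,  0.20406326]), 'tvec': array([0.03984523, 0.59682875, 1.35926795])} 0.0 2.3490043
scene {'vertical_fov': 55.746447418094306, 'cx': 286.5628817448676, 'cy': 208.81801298652385, 'rvec': array([ 2.23232276,  0.61291154, -0.29455187]), 'tvec': array([-0.50478906, -0.12148919,  1.35680851])} 0.0 3.9992979
0.1635 {'time': 0.1, 'joint_positions': array([-1.08792408,  0.32173786, -0.07012469,  1.45157411,  0.02261768,
        1.37079932, -0.05691286]), 'qd': array([ 0.00059786, -0.00207071, -0.00064659, -0.0023494 , -0.00068705,
        0.00135334, -0.00021698]), 'joint_torque': array([ 1.01678283e-04, -4.92568767e+01, -4.05542934e-01, -3.13396025e+01,
       -6.40010135e-02,  3.94474610e-02,  7.26303642e-05]), 'position': array([0.29358885, 0.57970436, 0.40376749]), 'tool_rot': array([-7.29464132e-01, -3.05541560e+00,  2.67623612e-03]), 'ft_force': array([-0.37657063,  0.04831658,  0.68031834]), 'torque': array([-0.05673967,  0.02803214,  0.0119672 ]), 'grip_force': 0.0, 'grip_width': 1.0002772153770998}
```

View pics/top0.png

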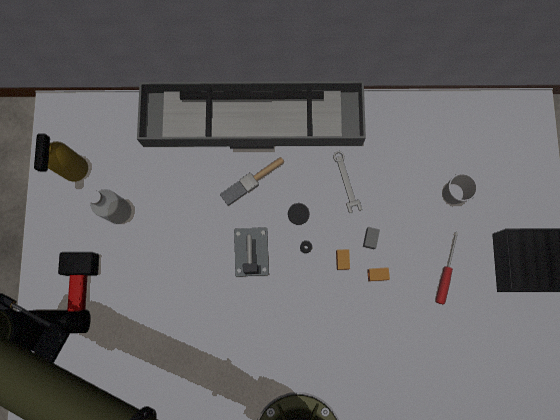

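View pics/scene0.png

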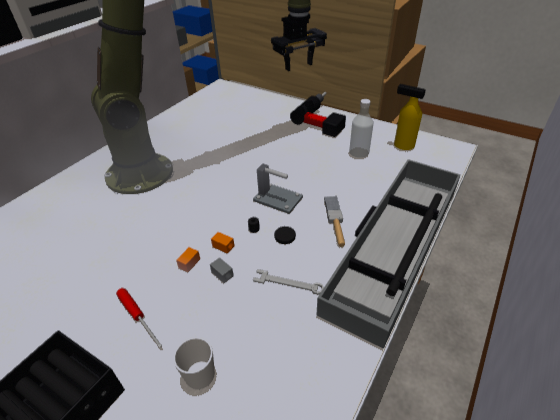

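```bash
python3 - <<'E'
from h import *
t=np.load("pics/top0.npz"); P,D=t["p"],t["d"]; s=np.load("pics/scene0.npz")
g=lambda im,x,y,w,h,k:cv2.resize(im[y:y+h,x:x+w,::-1],(w*k,h*k),interpolation=cv2.INTER_CUBIC)
a=np.hstack([g(P,351,213,40,50,6),g(P,226,220,50,60,5)[:300],g(s["p"],200,250,50,50,6)])
cv2.imwrite("pics/crops.png",a)
# spacer by colour: low saturation, darker than bench
x0,y0=345,218; sub=P[y0:y0+42,x0+10:x0+45].astype(int); 
sat=sub.max(2)-sub.min(2); v=sub.max(2); m=((sat<30)&(v<135)).astype(np.uint8)
n,l,st,c=cv2.connectedComponentsWithStats(m); i=1+st[1:,4].argmax(); print(st[i],c[i])
ys,xs=np.nonzero(l==i); uv=np.c_[xs+x0+10,ys+y0]
w=world("top",uv,z=0.032); (cx,cy),sz,an=cv2.minAreaRect((w[:,:2]*1000).astype(np.float32)); print("rect mm",cx,cy,sz,an)
print("depth pts z", np.median(world("top",uv,depth=D[uv[:,1],uv[:,0]]),0))
# stand region via depth
yy,xx=np.mgrid[222:285,228:278]; uv=np.c_[xx.ravel(),yy.ravel()]; dd=D[uv[:,1],uv[:,0]]
w=world("top",uv,depth=dd); ok=dd>0
for lo,hi in((.007,.018),(.085,.103),(.103,.12)):
    k=ok&(w[:,2]>lo)&(w[:,2]<hi); q=w[k]
    print(lo,k.sum(),np.median(q,0),cv2.minAreaRect((q[:,:2]*1000).astype(np.float32)))
E
```

```text
[  7   8  18  24 315] [15.7968254  19.88571429]
rect mm 515.4234619140625 -203.02952575683594 (37.7454719543457, 61.003971099853516) 76.55290222167969
depth pts z [ 0.51523261 -0.20373987  0.03132923]
0.007 1173 [0.4890344  0.11403652 0.01235785] ((477.4002685546875, 111.30774688720703), (125.76358795166016, 165.28607177734375), 88.15294647216797)
0.085 44 [0.46165862 0.11586507 0.10107513] ((469.69036865234375, 113.2905044555664), (32.99336624145508, 97.20307922363281), 86.6866455078125)
0.103 248 [0.44621725 0.11921921 0.10674899] ((470.1669616699219, 118.12399291992188), (94.78480529785156, 33.1756591796875), 0.7776781320571899)
```

View pics/crops.png

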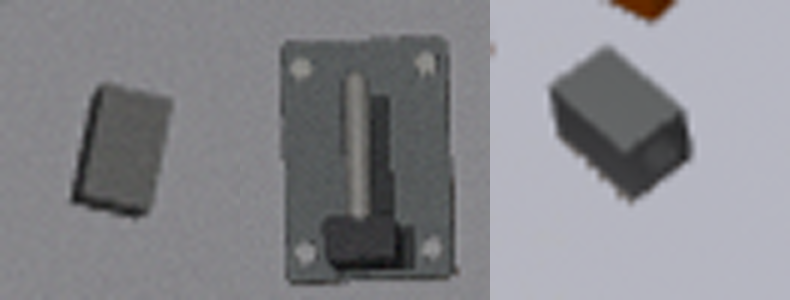

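```bash
python3 - <<'E'
from h import *
t=np.load("pics/top0.npz"); P,D=t["p"],t["d"]; s=np.load("pics/scene0.npz")["p"]
c=s[258:288,208:238].astype(float); c=np.clip((c-40)*2.2,0,255)[:,:,::-1].astype(np.uint8)
cv2.imwrite("pics/end.png",cv2.resize(c,(480,480),interpolation=cv2.INTER_CUBIC))
v=P.max(2).astype(float); L=[]
for r in range(230,268):
    row=v[r,243:257]; w=np.clip(row-np.median(v[r,236:243])-15,0,None)
    if row.max()>0: L.append((r,round((w*np.arange(243,257)).sum()/max(w.sum(),1),2),int(w.sum()),int(row.max())))
print(L)
L=np.array([l for l in L if 238<=l[0]<=260]); w=world("top",np.c_[L[:,1],L[:,0]],z=0.105)
p=np.polyfit(w[:,0],w[:,1],1); print("pin slope",p, np.arctan(p[0]), "res",np.std(w[:,1]-np.polyval(p,w[:,0])))
for r in (233.5,234.5,235.5): print(r,world("top",[[249.2,r]],z=0.1))
# plate contour at z .012 by colour
m=((P.max(2)<130)).astype(np.uint8)[222:285,228:275]
n,l,st,cc=cv2.connectedComponentsWithStats(m);i=1+st[1:,4].argmax();ys,xs=np.nonzero(l==i)
w=world("top",np.c_[xs+228,ys+222],z=0.012);print(st[i],cv2.minAreaRect((w[:,:2]*1000).astype(np.float32)))
E
```

```text
[(230, np.float64(0.0), 0, 95), (231, np.float64(0.0), 0, 98), (232, np.float64(0.0), 0, 95), (233, np.float64(0.0), 0, 96), (234, np.float64(0.0), 0, 97), (235, np.float64(248.54), 26, 120), (236, np.float64(248.5), 36, 124), (237, np.float64(248.7), 43, 126), (238, np.float64(248.57), 35, 123), (239, np.float64(248.57), 30, 123), (240, np.float64(248.63), 30, 125), (241, np.float64(248.64), 33, 125), (242, np.float64(248.72), 40, 130), (243, np.float64(248.76), 38, 130), (244, np.float64(248.91), 35, 125), (245, np.float64(248.74), 39, 128), (246, np.float64(248.8), 46, 133), (247, np.float64(249.0), 37, 129), (248, np.float64(248.89), 36, 132), (249, np.float64(248.87), 46, 135), (250, np.float64(248.92), 40, 135), (251, np.float64(248.9), 40, 135), (252, np.float64(248.79), 42, 135), (253, np.float64(248.98), 45, 132), (254, np.float64(249.07), 45, 132), (255, np.float64(248.97), 39, 131), (256, np.float64(249.04), 48, 135), (257, np.float64(249.09), 47, 134), (258, np.float64(249.22), 40, 131), (259, np.float64(249.27), 30, 128), (260, np.float64(249.12), 34, 129), (261, np.float64(249.12), 48, 132), (262, np.float64(249.17), 48, 137), (263, np.float64(0.0), 0, 100), (264, np.float64(0.0), 0, 66), (265, np.float64(0.0), 0, 64), (266, np.float64(0.0), 0, 60), (267, np.float64(0.0), 0, 62)]
pin slope [0.03239157 0.10416864] 0.03238025319081499 res 0.00018998858841541103
233.5 [[0.51950551 0.11942426 0.1       ]]
234.5 [[0.51692584 0.11940964 0.1       ]]
235.5 [[0.51434802 0.11939503 0.1       ]]
[   6    5   36   51 1640] ((482.23358154296875, 119.36921691894531), (134.7390899658203, 92.0404281616211), 2.4799046516418457)
```

View pics/end.png

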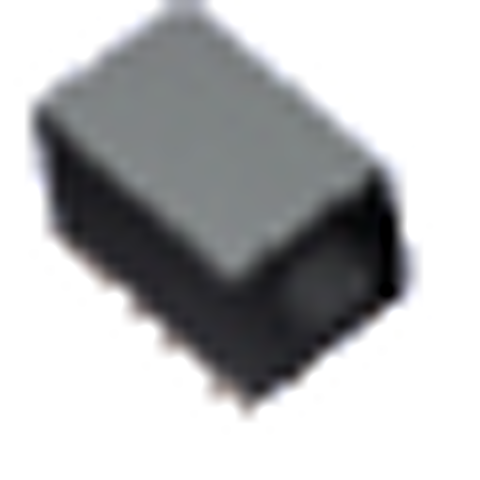

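```bash
cat >> h.py <<'E'
G=ctrl.grip_point_offset
def plan(p,xang,s=None):
    """shift (tool axes) and turn to bring the grasp point to p with tool x at xang (world)"""
    s=s or ctrl.get_state(); Rt=R.from_rotvec(s["tool_rot"]).as_matrix()
    d=Rt.T@(np.array(p)+[0,0,G]-s["position"]); a=np.arctan2(Rt[1,0],Rt[0,0])
    print("t",s["time"],"shift",d.round(4),"turn (mod 2pi)",round((a-xang+np.pi)%(2*np.pi)-np.pi,4),"xang now",round(a,4),"grip pt",(s["position"]+Rt[:,2]*G).round(4),"tilt",Rt[:,2].round(3))
E
python3 - <<'E'
from h import *
P=np.load("pics/top0.npz")["p"]; v=P.max(2)
sub=v[222:256,358:386]; print(sub[::3,::2])
for th in(75,85,95):
    m=((sub>th)&(sub<(120))).astype(np.uint8); m=cv2.morphologyEx(m,cv2.MORPH_OPEN,np.ones((3,3),np.uint8))
    n,l,st,c=cv2.connectedComponentsWithStats(m); i=1+st[1:,4].argmax(); ys,xs=np.nonzero(l==i)
    w=world("top",np.c_[xs+358,ys+222],z=.032)[:,:2]; e,V=np.linalg.eigh(np.cov(w.T)); 
    print(th,len(w),w.mean(0),np.arctan(V[1,1]/V[0,1]),np.sqrt(12*e),cv2.minAreaRect((w*1000).astype(np.float32)))
plan([.515,-.205,.016],-.2)
E
```

```text
[[137 136 136 138 136 135 134 135 137 137 138 136 137 139]
 [139 135 137 137 137 140 140 139 140 139 139 137 138 138]
 [135 137 139 138 119  88  86  99 100 123 140 139 136 137]
 [133 137 137 139  41  88  88  92  90  89  89 140 139 135]
 [139 137 137 142  52  88  89  91  88  86  94 142 139 140]
 [137 136 137 110  77  88  89  90  92  86 120 137 136 137]
 [134 134 138  38  94  93  91  89  93  87 142 138 137 138]
 [138 139 137  42  95  90  86  88  91  83 139 136 137 135]
 [134 137 117  38  48  60  80  96  92 104 138 136 140 138]
 [139 134 140 136 139 140 130 129 124 141 134 135 137 140]
 [136 137 141 138 138 140 138 138 135 138 136 138 132 139]
 [137 138 136 135 139 135 135 139 135 137 139 137 139 139]]
75 223 [ 0.51842561 -0.20604507] -0.2499910858062131 [0.03163449 0.05146052] ((518.3554077148438, -205.94667053222656), (31.34305763244629, 51.0478401184082), 76.56063079833984)
85 202 [ 0.518195   -0.20620368] -0.22007595181503345 [0.03104238 0.04943149] ((518.6082153320312, -206.19580078125), (30.9759521484375, 50.440338134765625), 76.56063079833984)Traceback (most recent call last):
  File "<stdin>", line 6, in <module>
ValueError: attempt to get argmax of an empty sequence
```

```bash
python3 -c "
from h import *
plan([.510,-.204,.016],-.24)"
```

```text
t 0.1 shift [-0.5471 -0.601   0.2254] turn (mod 2pi) 2.9129 xang now 2.6729 grip pt [0.2935 0.5794 0.2403] tilt [-0.001 -0.002 -1.   ]
```

```bash
R="-.547 -.601 .10 2.913 .6"; python3 -m inch '-.547 -.601 .10 2.913 .6;-.547 -.601 .10 2.913 .6;-.547 -.601 .10 2.913 .6;-.547 -.601 .10 2.913 .6;-.547 -.601 .10 2.913 .6;-.547 -.601 .10 2.913 .6;-.547 -.601 .10 2.913 .6;-.547 -.601 .10 2.913 .6;-.547 -.601 .10 2.913 .6;-.547 -.601 .10 2.913 .6;-.547 -.601 .10 2.913 .6;-.547 -.601 .10 2.913 .6;-.547 -.601 .10 2.913 .6;-.547 -.601 .10 2.913 .6;-.547 -.601 .10 2.913 .6;-.547 -.601 .10 2.913 .6;-.547 -.601 .10 2.913 .6;-.547 -.601 .10 2.913 .6;-.547 -.601 .10 2.913 .6;-.547 -.601 .10 2.913 .6' 20; python3 -c "
from h import *
plan([.510,-.204,.016],-.24)
print(ctrl.get_state()['joint_positions'])"
```

```text
time: 2.1
position: [0.5099, -0.2036, 0.3042]
tool_rot: [3.118, -0.384, -0.002]
ft_force: [-0.3, -0.1, -0.5]
grip_width: 0.603
grip_force: 0.0
t 2.1 shift [0.0003 0.0003 0.1247] turn (mod 2pi) -0.0054 xang now -0.2454 grip pt [ 0.5097 -0.2036  0.1407] tilt [-0.001 -0.    -1.   ]
[-0.34510806  0.22015364  0.76322196  1.85240835 -0.16671146  1.13534789
 -1.3392182 ]
```

```bash
python3 -m inch '0 0 .05 0 .6;0 0 .09 0 .6;0 0 .12 0 .6;0 0 .12 0 .6;0 0 .12 0 .2;0 0 .12 0 .2;0 0 .12 0 .2;0 0 .12 0 .2' 20; python3 -m inch '0 0 -.05 0 .2;0 0 -.10 0 .2;0 0 -.15 0 .2;0 0 -.18 0 .2;0 0 -.18 0 .2' 20; python3 - <<'E'
from h import *
plan([.58,.1208,.105],3.1766)
p,d=ctrl.get_image("scene"); 
cv2.imwrite("pics/lift.png",cv2.resize(p[180:300,170:330,::-1],(800,600),interpolation=cv2.INTER_CUBIC))
E
```

```text
time: 2.9
position: [0.5101, -0.2032, 0.1847]
tool_rot: [-3.119, 0.376, 0.0]
ft_force: [0.2, 0.0, 0.1]
grip_width: 0.371
grip_force: 20.0
time: 3.4
position: [0.5113, -0.2044, 0.3697]
tool_rot: [-3.119, 0.376, -0.015]
ft_force: [0.3, -0.0, -0.2]
grip_width: 0.367
grip_force: 20.0
t 3.4 shift [-0.0116 -0.332   0.1017] turn (mod 2pi) 2.8664 xang now -0.2402 grip pt [ 0.5128 -0.2045  0.2063] tilt [ 0.009 -0.001 -1.   ]
```

View pics/lift.png

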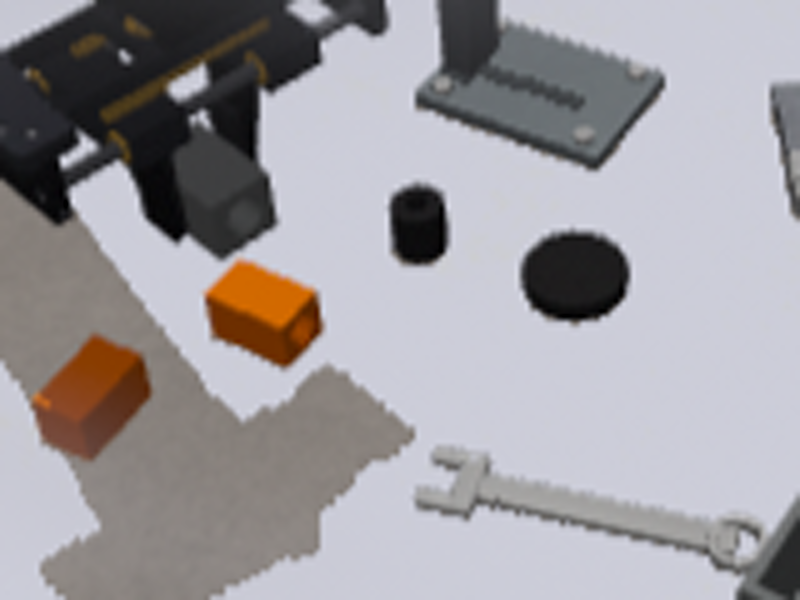

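```bash
python3 -m inch '-.012 -.332 .03 -1.7 .2;-.012 -.332 .03 -1.7 .2;-.012 -.332 .03 -1.7 .2;-.012 -.332 .03 -1.7 .2;-.012 -.332 .03 -1.7 .2;-.012 -.332 .03 -1.7 .2;-.012 -.332 .03 -1.7 .2;-.012 -.332 .03 -1.7 .2;-.012 -.332 .03 -1.7 .2;-.012 -.332 .03 -1.7 .2;-.012 -.332 .03 -1.7 .2;-.012 -.332 .03 -1.7 .2' 20; python3 -m inch '0 0 0 -1.72 .2;0 0 0 -1.72 .2;0 0 0 -1.72 .2;0 0 0 -1.72 .2;0 0 0 -1.72 .2;0 0 0 -1.72 .2;0 0 0 -1.72 .2;0 0 0 -1.72 .2;0 0 0 -1.72 .2;0 0 0 -1.72 .2;0 0 0 -1.72 .2;0 0 0 -1.72 .2;0 0 0 -1.72 .2' 20;  python3 - <<'E'
from h import *
plan([.577,.1228,.105],3.1766)
print(ctrl.get_state()['joint_positions'])
E
```

```text
time: 4.65
position: [0.5767, 0.1218, 0.3323]
tool_rot: [-2.335, -2.099, 0.006]
ft_force: [-0.3, -0.3, -1.3]
grip_width: 0.365
grip_force: 20.0
time: 5.95
position: [0.5768, 0.1217, 0.3325]
tool_rot: [0.06, -3.137, 0.001]
ft_force: [-0.9, 0.1, -1.4]
grip_width: 0.366
grip_force: 20.0
t 5.95 shift [-0.0005  0.0011  0.064 ] turn (mod 2pi) 0.0033 xang now -3.1033 grip pt [0.5762 0.1216 0.169 ] tilt [-0.004 -0.001 -1.   ]
[-0.41688874  0.23893028  0.19003111  1.70621188 -0.04800434  1.20468439
  1.39431865]
```

```bash
python3 -m inch '0 .001 .04 0 .2;0 .001 .064 0 .2;0 .001 .064 0 .2' 20;  python3 - <<'E'
from h import *
plan([.577,.1228,.105],3.1766)
p,d=ctrl.get_image("scene"); t,_=ctrl.get_image("top"); w,_=ctrl.get_image("wrist")
g=lambda im,x,y,ww,h,k:cv2.resize(im[y:y+h,x:x+ww,::-1],(ww*k,h*k),interpolation=cv2.INTER_CUBIC)
a=g(p,235,145,100,75,4); b=g(t,215,200,100,75,4); c=cv2.resize(w[:,:,::-1],(400,300))
cv2.imwrite("pics/pre.png",np.vstack([np.hstack([a,b]),np.hstack([c,np.zeros_like(c)])]))
E
```

```text
time: 6.25
position: [0.5751, 0.1225, 0.2656]
tool_rot: [0.057, -3.132, 0.004]
ft_force: [-0.7, -0.6, -0.2]
grip_width: 0.367
grip_force: 20.0
t 6.25 shift [-0.0019  0.0002 -0.0029] turn (mod 2pi) 0.0016 xang now -3.1049 grip pt [0.5735 0.1221 0.1021] tilt [-0.009 -0.003 -1.   ]
```

View pics/pre.png

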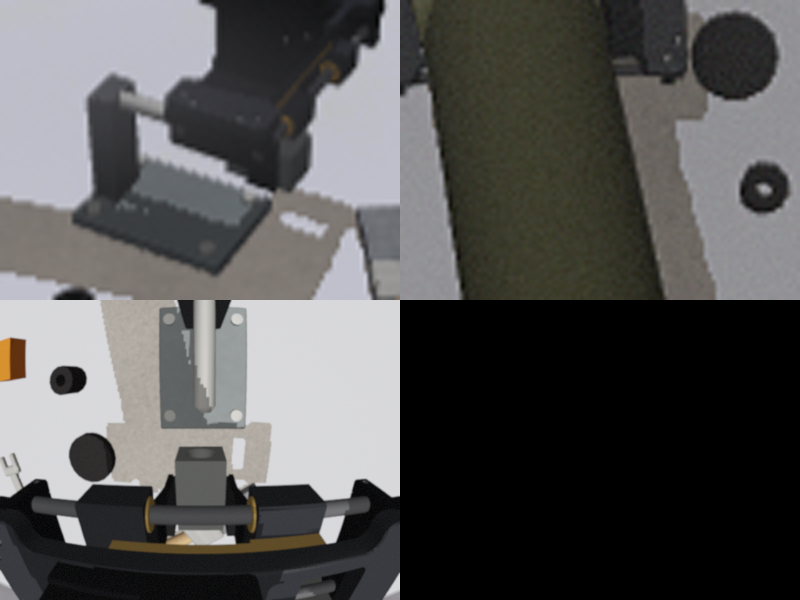

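```bash
cat >> h.py <<'E'
def wrist():
    p,d=ctrl.get_image("wrist"); m=ctrl.camera_model("wrist"); f=210/np.tan(np.radians(m["vertical_fov"])/2)
    v,u=np.mgrid[0:420,0:560]; x,y=u-m["cx"],v-m["cy"]; r=np.hypot(x,y)+1e-9; th=r/f
    q=np.dstack([np.tan(th)*x/r*d,np.tan(th)*y/r*d,d,np.ones_like(d)])
    T=q@np.array(m["hand_eye"]).T; T=T[:,:,:3]; T[(d<=0)|(th>1.4)]=np.nan
    return p,d,T
E
python3 - <<'E'
from h import *
s=ctrl.get_state(); plan([.577,.1228,.105],3.1766,s)
p,d,T=wrist(); np.savez("pics/w.npz",p=p,d=d,T=T)
np.set_printoptions(precision=4,suppress=True)
def rows(r0,r1,step,c0,c1,zlo,zhi,n):
    for r in range(r0,r1,step):
        q=T[r,c0:c1]; k=(q[:,2]>zlo)&(q[:,2]<zhi)
        if k.sum(): 
            e=q[k]; print(n,r,k.sum(),"x",np.median(e[:,0]).round(4),"y edges",e[:,1].min().round(4),e[:,1].max().round(4),"mid",((e[:,1].min()+e[:,1].max())/2).round(4),"ztop-G",(np.median(np.sort(e[:,2])[:4])-G).round(4))
rows(30,165,12,240,330,G-.02,G+.03,"pin")
rows(200,300,8,235,330,G-.03,G+.03,"spc")
E
```

```text
t 6.4 shift [ 0.0008 -0.0001  0.0029] turn (mod 2pi) 0.0024 xang now -3.1042 grip pt [0.5779 0.123  0.1079] tilt [ 0.001  0.    -1.   ]
pin 30 31 x 0.1188 y edges -0.0057 0.0079 mid 0.0011 ztop-G 0.0001
pin 42 31 x 0.1132 y edges -0.0057 0.0079 mid 0.0011 ztop-G 0.0006
pin 54 31 x 0.1075 y edges -0.0056 0.0078 mid 0.0011 ztop-G 0.0004
pin 66 30 x 0.102 y edges -0.0052 0.0078 mid 0.0013 ztop-G 0.0004
pin 78 30 x 0.0965 y edges -0.0052 0.008 mid 0.0014 ztop-G 0.0006
pin 90 30 x 0.0911 y edges -0.0053 0.0079 mid 0.0013 ztop-G 0.0006
pin 102 30 x 0.0857 y edges -0.0053 0.008 mid 0.0014 ztop-G 0.0003
pin 114 32 x 0.0804 y edges -0.0057 0.0085 mid 0.0014 ztop-G 0.0007
pin 126 30 x 0.075 y edges -0.0058 0.0079 mid 0.001 ztop-G 0.0007
pin 138 31 x 0.0696 y edges -0.0058 0.008 mid 0.0011 ztop-G 0.0002
pin 150 22 x 0.0641 y edges -0.0035 0.0063 mid 0.0014 ztop-G 0.0022
spc 208 62 x 0.0331 y edges -0.0166 0.0145 mid -0.001 ztop-G 0.0143
spc 216 67 x 0.0307 y edges -0.0169 0.0149 mid -0.001 ztop-G 0.0013
spc 224 73 x 0.033 y edges -0.0172 0.0146 mid -0.0013 ztop-G -0.0099
spc 232 73 x 0.0299 y edges -0.0169 0.015 mid -0.0009 ztop-G -0.0118
spc 240 72 x 0.0261 y edges -0.0168 0.0147 mid -0.0011 ztop-G -0.0115
spc 248 93 x 0.0221 y edges -0.0249 0.0238 mid -0.0005 ztop-G -0.0118
spc 256 95 x 0.0182 y edges -0.0237 0.0231 mid -0.0003 ztop-G -0.0116
spc 264 95 x 0.0142 y edges -0.0226 0.0218 mid -0.0004 ztop-G -0.0117
spc 272 95 x 0.0101 y edges -0.022 0.0207 mid -0.0006 ztop-G -0.0138
spc 280 94 x 0.006 y edges -0.021 0.0198 mid -0.0006 ztop-G -0.0198
```

```bash
python3 -m inch '.01 .0023 .003 0 .2;.02 .0023 .003 0 .2;.025 .0023 .003 0 .2;.032 .0023 .003 0 .2;.038 .0023 .003 0 .2;.044 .0023 .003 0 .2;.049 .0023 .003 0 .2;.053 .0023 .003 0 .2;.053 .0023 .003 0 .2' 25; python3 - <<'E'
from h import *
plan([.525,.1211,.105],3.1766)
p,d,T=wrist(); p2,_=ctrl.get_image("scene")
np.set_printoptions(precision=4,suppress=True)
for r in range(60,300,12):
    q=T[r,240:330]; k=(q[:,2]>G-.03)&(q[:,2]<G+.03); e=q[k]
    if k.sum(): print(r,k.sum(),np.median(e[:,0]).round(4),((e[:,1].min()+e[:,1].max())/2).round(4),(np.median(np.sort(e[:,2])[:4])-G).round(4))
E
```

```text
time: 7.35
position: [0.5239, 0.1232, 0.2678]
tool_rot: [0.06, -3.141, -0.0]
ft_force: [0.4, -0.0, -0.4]
grip_width: 0.363
grip_force: 25.0
t 7.35 shift [-0.001  -0.0021 -0.0007] turn (mod 2pi) 0.0034 xang now -3.1032 grip pt [0.5239 0.1232 0.1043] tilt [-0.  0. -1.]
72 82 0.0987 -0.0009 -0.0042
84 83 0.0935 -0.0007 -0.0038
96 82 0.0883 -0.001 -0.004
108 82 0.0831 -0.0009 -0.004
120 31 0.0778 -0.0007 -0.003
132 31 0.0725 -0.001 -0.0028
144 31 0.0673 -0.0012 -0.0027
156 31 0.0619 -0.0012 -0.0033
168 29 0.0566 -0.001 -0.0026
180 30 0.0511 -0.001 -0.003
192 30 0.0456 -0.001 -0.0031
204 30 0.04 -0.001 -0.0025
216 68 0.0332 -0.001 -0.0029
228 74 0.0318 -0.0011 -0.0121
240 72 0.0261 -0.0011 -0.0118
252 90 0.0201 0.0011 -0.0116
264 90 0.0141 0.0007 -0.0117
276 90 0.0079 0.0005 -0.0176
```

```bash
python3 -m inch '.001 0 0 0 .2;.002 0 0 0 .2;.003 0 0 0 .2;.003 0 0 0 .2' 25; python3 -m inch '.001 0 0 0 .2;.002 0 0 0 .2;.002 0 0 0 .2;.002 0 0 0 .2' 25
```

```text
time: 7.85
position: [0.5225, 0.123, 0.2679]
tool_rot: [-0.06, 3.137, 0.001]
ft_force: [5.5, 0.9, -5.6]
grip_width: 0.366
grip_force: 25.0
time: 8.25
position: [0.5217, 0.1229, 0.2682]
tool_rot: [-0.059, 3.133, 0.001]
ft_force: [9.9, -0.1, -8.6]
grip_width: 0.366
grip_force: 25.0
```

```bash
python3 -m inch '-.005 0 0 0 .2;-.02 0 0 0 .2;-.04 0 0 0 .2;-.06 0 0 0 .2;-.065 0 0 0 .2;-.065 0 -.02 0 .2;-.065 0 -.04 0 .2;-.065 0 -.04 0 .2;-.065 0 -.04 0 .2' 25; python3 - <<'E'
from h import *
plan([.5385,.123,.135],3.18)
p,d,T=wrist()
for r in list(range(20,180,12))+list(range(208,300,8)):
    q=T[r,240:330]; k=(q[:,2]>G-.03)&(q[:,2]<G+.06); e=q[k]
    if k.sum(): print(r,k.sum(),np.median(e[:,0]).round(4),((e[:,1].min()+e[:,1].max())/2).round(4),(np.median(np.sort(e[:,2])[:4])-G).round(4))
E
```

```text
time: 9.15
position: [0.5839, 0.1255, 0.3075]
tool_rot: [0.06, -3.141, -0.0]
ft_force: [0.2, -0.2, -1.6]
grip_width: 0.367
grip_force: 25.0
t 9.15 shift [ 0.0454 -0.0008  0.0091] turn (mod 2pi) -0.0 xang now -3.1032 grip pt [0.5838 0.1255 0.144 ] tilt [-0.  0. -1.]
20 25 0.1341 -0.0006 0.0369
32 24 0.127 -0.0009 0.0368
44 25 0.1198 -0.0012 0.0368
56 25 0.1129 -0.0013 0.0365
68 24 0.1059 -0.0009 0.0372
80 24 0.0992 -0.001 0.0368
92 25 0.0925 -0.0006 0.0364
104 25 0.0857 -0.0007 0.0373
116 24 0.079 -0.001 0.0368
128 25 0.0723 -0.0013 0.0373
208 61 0.033 -0.0009 0.014
216 68 0.0309 -0.001 0.0012
224 72 0.033 -0.0012 -0.0098
232 74 0.03 -0.0009 -0.0119
240 72 0.0261 -0.001 -0.0124
248 89 0.0222 0.0008 -0.0117
256 90 0.0182 0.0009 -0.0119
264 89 0.0141 0.0008 -0.012
272 88 0.01 0.0005 -0.0136
280 90 0.0058 0.0005 -0.0201
```

```bash
python3 -m inch '.03 0 0 0 .2;.045 0 .01 0 .2;.045 0 .016 0 .2;.045 0 .020 0 .2;.045 0 .024 0 .2;.045 0 .028 0 .2;.045 0 .032 0 .2;.045 0 .036 0 .2;.045 0 .040 0 .2;.045 0 .044 0 .2;.045 0 .044 0 .2' 8; python3 - <<'E'
from h import *
plan([.5385,.123,.135],3.18)
p,d,T=wrist()
p2,_=ctrl.get_image("scene")
a=cv2.resize(p[:,:,::-1],(400,300)); b=cv2.resize(p2[130:205,240:340,::-1],(400,300),interpolation=cv2.INTER_CUBIC)
cv2.imwrite("pics/piv.png",np.hstack([a,b]))
for r in list(range(180,300,8)):
    q=T[r,265:300]; q=q[np.isfinite(q[:,2])]; print(r,(np.median(q,0)-[0,0,G]).round(4))
E
```

```text
time: 10.3
position: [0.5401, 0.1238, 0.2638]
tool_rot: [-0.06, 3.139, 0.001]
ft_force: [3.7, 0.0, 0.8]
grip_width: 0.368
grip_force: 8.0
t 10.3 shift [ 0.0015 -0.0007 -0.0347] turn (mod 2pi) -0.0003 xang now -3.1035 grip pt [0.5405 0.1239 0.1003] tilt [ 0.002  0.    -1.   ]
180 [ 0.052  -0.0003 -0.0056]
188 [ 0.0484 -0.0003 -0.0055]
196 [ 0.0448 -0.0003 -0.0052]
204 [ 0.0411 -0.0003 -0.0052]
212 [ 0.0372 -0.0003 -0.0048]
220 [ 0.0336 -0.0003 -0.0052]
228 [ 0.0325 -0.0004 -0.0126]
236 [ 0.0298 -0.0004 -0.015 ]
244 [ 0.027  -0.0004 -0.0171]
252 [ 0.0199 -0.0003 -0.0098]
260 [ 0.0105 -0.0003  0.0013]
268 [ 0.0068 -0.0003 -0.0003]
276 [ 0.0036 -0.0003 -0.0028]
284 [ 0.0136 -0.0003 -0.0276]
292 [ 0.0333 -0.0006 -0.0658]
```

View pics/piv.png

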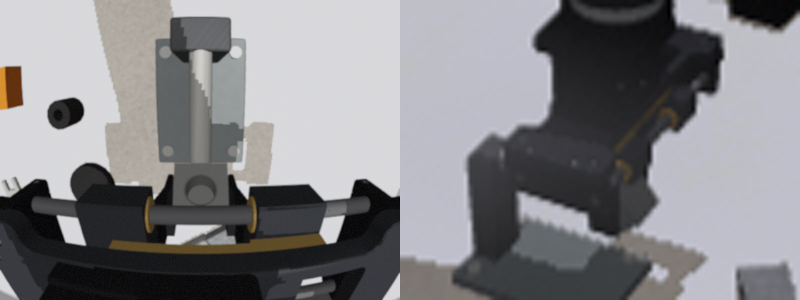

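```bash
python3 -m inch '0 0 .004 0 .2;0 0 .008 0 .2;0 0 .012 0 .2;.002 0 .012 0 .2;.004 0 .012 0 .2;.004 0 .012 0 .2' 8; python3 - <<'E'
from h import *
plan([.5385,.123,.135],3.18)
p,d,T=wrist()
for r in list(range(204,290,4)):
    for c in ((252,262),(295,305)):
        q=T[r,c[0]:c[1]]; q=q[np.isfinite(q[:,2])]; print(r,(np.median(q,0)-[0,0,G]).round(4),end=" ")
    print()
cv2.imwrite("pics/piv2.png",p[:,:,::-1])
E
```

```text
time: 11.0
position: [0.5376, 0.1236, 0.2527]
tool_rot: [-0.059, 3.133, 0.002]
ft_force: [10.2, 1.9, -2.1]
grip_width: 0.366
grip_force: 8.0
t 11.0 shift [-0.0013 -0.0006 -0.0458] turn (mod 2pi) -0.0005 xang now -3.1037 grip pt [0.5389 0.1238 0.0892] tilt [ 0.008  0.001 -1.   ]
204 [ 0.0171 -0.0181  0.0773] 204 [0.0172 0.0124 0.0768] 
208 [ 0.014  -0.0182  0.0777] 208 [0.0142 0.0125 0.0769] 
212 [ 0.0111 -0.0182  0.0774] 212 [0.0113 0.0124 0.0768] 
216 [ 0.0081 -0.0183  0.0773] 216 [0.0082 0.0126 0.0771] 
220 [ 0.0052 -0.0184  0.0771] 220 [0.0051 0.0126 0.0774] 
224 [ 0.002  -0.0184  0.0774] 224 [0.0023 0.0126 0.0767] 
228 [-0.001  -0.0185  0.0773] 228 [-0.0009  0.0127  0.0769] 
232 [-0.0041 -0.0186  0.0773] 232 [-0.0039  0.0127  0.0768] 
236 [-0.012  -0.0196  0.0891] 236 [-0.012   0.0135  0.0891] 
240 [-0.0156 -0.0197  0.0896] 240 [-0.0156  0.0137  0.0898] 
244 [-0.0188 -0.0198  0.0893] 244 [-0.019   0.0137  0.0898] 
248 [-0.0221 -0.0167  0.0892] 248 [-0.0223  0.0138  0.0894] 
252 [ 0.0257 -0.0108 -0.0224] 252 [ 0.0258  0.0067 -0.0227] 
256 [ 0.0241 -0.0108 -0.0229] 256 [ 0.0241  0.0068 -0.023 ] 
260 [ 0.0227 -0.0108 -0.0238] 260 [ 0.0227  0.0067 -0.0239] 
264 [ 0.0213 -0.0108 -0.0247] 264 [ 0.0214  0.0068 -0.0249] 
268 [ 0.0199 -0.0108 -0.0255] 268 [ 0.0197  0.0067 -0.0252] 
272 [ 0.0185 -0.0107 -0.0264] 272 [ 0.0181  0.0067 -0.0256] 
276 [ 0.0169 -0.0108 -0.0269] 276 [ 0.0168  0.007  -0.0266] 
280 [ 0.0153 -0.0108 -0.0274] 280 [ 0.0059  0.0078 -0.0109] 
284 [ 0.0139 -0.0108 -0.0283] 284 [ 0.0022  0.008  -0.0083] 
288 [ 0.0331 -0.0077 -0.0634] 288 [ 0.0337  0.0044 -0.0643]
```

View pics/piv2.png

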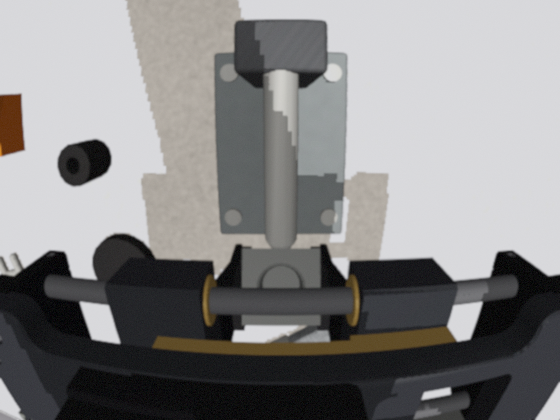

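```bash
python3 -m inch '0 0 .003 0 .2;0 0 .006 0 .2;.003 0 .006 0 .2;.006 0 .006 0 .2;.008 0 .006 0 .2;.008 0 .006 0 .2' 8; cat > q.py <<'E'
from h import *
plan([.5385,.123,.135],3.18)
p,d,T=wrist(); 
for r in list(range(240,300,4)):
    for c in ((252,262),(295,305)):
        q=T[r,c[0]:c[1]]; q=q[np.isfinite(q[:,2])]; print(r,(np.median(q,0)-[0,0,G]).round(4),end=" ")
    print()
E
python3 q.py
```

```text
time: 11.65
position: [0.5285, 0.1233, 0.2457]
tool_rot: [-0.06, 3.136, 0.001]
ft_force: [8.9, 0.9, -3.1]
grip_width: 0.367
grip_force: 8.0
t 11.65 shift [-0.0102 -0.0007 -0.0527] turn (mod 2pi) -0.0002 xang now -3.1034 grip pt [0.5293 0.1234 0.0822] tilt [ 0.005  0.001 -1.   ]
240 [-0.0074 -0.0182  0.0701] 240 [-0.0073  0.0125  0.0698] 
244 [-0.0106 -0.0183  0.0703] 244 [-0.0106  0.0125  0.0703] 
248 [-0.014  -0.0184  0.0707] 248 [-0.0137  0.0126  0.0701] 
252 [-0.0227 -0.0194  0.0829] 252 [-0.0226  0.0134  0.0825] 
256 [ 0.0029 -0.0143  0.0218] 256 [0.0029 0.0096 0.0217] 
260 [ 0.0057 -0.0138  0.0109] 260 [0.0058 0.0089 0.0107] 
264 [ 0.008  -0.013   0.0016] 264 [0.0078 0.0085 0.002 ] 
268 [ 0.0103 -0.0123 -0.007 ] 268 [ 0.01    0.008  -0.0066] 
272 [ 0.0119 -0.0118 -0.014 ] 272 [ 0.0119  0.0075 -0.014 ] 
276 [ 0.0136 -0.0113 -0.0208] 276 [ 0.0135  0.0071 -0.0207] 
280 [ 0.0149 -0.0109 -0.0267] 280 [ 0.0151  0.0068 -0.0269] 
284 [ 0.0136 -0.0108 -0.0277] 284 [ 0.0136  0.0068 -0.0277] 
288 [ 0.0336 -0.0078 -0.0642] 288 [ 0.0333  0.0044 -0.0637] 
292 [ 0.0333 -0.0076 -0.0659] 292 [ 0.0334  0.0043 -0.066 ] 
296 [ 0.0328 -0.0076 -0.0671] 296 [ 0.0327  0.0043 -0.067 ]
```

```bash
python3 -m inch '-.003 0 0 0 .2;-.003 0 -.004 0 .2;0 0 -.004 0 .2;.003 0 -.004 0 .2;.006 0 -.004 0 .2;.008 0 -.004 0 .2;.008 0 -.004 0 .2' 6; python3 q.py
```

```text
time: 12.4
position: [0.5203, 0.1228, 0.2503]
tool_rot: [-0.06, 3.137, 0.001]
ft_force: [7.5, 0.2, -1.4]
grip_width: 0.365
grip_force: 6.0
t 12.4 shift [-0.0184 -0.0005 -0.0481] turn (mod 2pi) -0.0004 xang now -3.1036 grip pt [0.521  0.1229 0.0868] tilt [ 0.004  0.    -1.   ]
240 [-0.0095 -0.0186  0.075 ] 240 [-0.0093  0.0127  0.0745] 
244 [-0.0127 -0.0186  0.0751] 244 [-0.0124  0.0128  0.0744] 
248 [-0.0158 -0.0187  0.0749] 248 [-0.0156  0.0129  0.0743] 
252 [-0.0191 -0.0188  0.075 ] 252 [-0.0193  0.013   0.0754] 
256 [-0.0223 -0.0188  0.0749] 256 [-0.0225  0.013   0.0752] 
260 [-0.0319 -0.0193  0.0877] 260 [-0.0317  0.0139  0.0873] 
264 [-0.0005 -0.0143  0.0185] 264 [-0.0005  0.0095  0.0185] 
268 [ 0.0004 -0.0139  0.012 ] 268 [0.0006 0.0091 0.0116] 
272 [ 0.0016 -0.0134  0.0051] 272 [0.0016 0.0088 0.0051] 
276 [ 0.0023 -0.013  -0.0005] 276 [ 0.0022  0.0085 -0.0003] 
280 [ 0.0039 -0.0124 -0.0074] 280 [ 0.0035  0.0082 -0.0067] 
284 [ 0.0047 -0.0121 -0.0125] 284 [ 0.0048  0.0077 -0.0126] 
288 [ 0.0337 -0.0077 -0.0642] 288 [ 0.0335  0.0044 -0.064 ] 
292 [ 0.0333 -0.0076 -0.0659] 292 [ 0.0334  0.0043 -0.066 ] 
296 [ 0.0328 -0.0076 -0.0671] 296 [ 0.0331  0.0042 -0.0676]
```

```bash
python3 -m inch '0 0 0 0 .2;0 0 0 0 .2;-.01 0 0 0 .2;-.03 0 0 0 .2;-.04 0 -.03 0 .2;-.04 0 -.07 0 .2;-.04 0 -.11 0 .2;-.04 0 -.15 0 .2;-.04 0 -.17 0 .2;-.04 0 -.17 0 .2;-.04 0 -.17 0 .2' 30; python3 q.py; python3 - <<'E'
from h import *
p,d=ctrl.get_image("scene"); cv2.imwrite("pics/up.png",cv2.resize(p[90:210,230:390,::-1],(800,600),interpolation=cv2.INTER_CUBIC))
E
```

```text
time: 13.55
position: [0.559, 0.1245, 0.4187]
tool_rot: [0.06, -3.139, 0.0]
ft_force: [-0.5, -0.7, -0.6]
grip_width: 0.363
grip_force: 30.0
t 13.55 shift [ 0.0202 -0.0007  0.1203] turn (mod 2pi) -0.0 xang now -3.1032 grip pt [0.5586 0.1245 0.2552] tilt [-0.002 -0.    -1.   ]
240 [-0.0844 -0.0331  0.2553] 240 [-0.0777  0.023   0.2391] 
244 [-0.0902 -0.0333  0.2552] 244 [-0.0829  0.023   0.2383] 
248 [-0.0961 -0.0333  0.2554] 248 [-0.0882  0.0231  0.2376] 
252 [-0.102  -0.0337  0.2553] 252 [-0.094   0.0233  0.2381] 
256 [-0.108  -0.0338  0.2554] 256 [-0.0994  0.0234  0.2373] 
260 [-0.1138 -0.0325  0.2548] 260 [-0.1057  0.0235  0.2382] 
264 [-0.0005 -0.0145  0.0186] 264 [-0.0007  0.0095  0.0189] 
268 [ 0.0004 -0.0139  0.012 ] 268 [0.0006 0.0089 0.0116] 
272 [ 0.0017 -0.0134  0.0049] 272 [0.0014 0.0088 0.0054] 
276 [ 0.0023 -0.013  -0.0005] 276 [ 0.0024  0.0084 -0.0005] 
280 [ 0.0036 -0.0126 -0.0069] 280 [ 0.0035  0.0081 -0.0067] 
284 [ 0.0044 -0.0121 -0.012 ] 284 [ 0.0047  0.0078 -0.0124] 
288 [ 0.0336 -0.0078 -0.0641] 288 [ 0.0334  0.0044 -0.0639] 
292 [ 0.0332 -0.0077 -0.0657] 292 [ 0.0335  0.0043 -0.0661] 
296 [ 0.0331 -0.0076 -0.0675] 296 [ 0.0328  0.0043 -0.0671]
```

View pics/up.png

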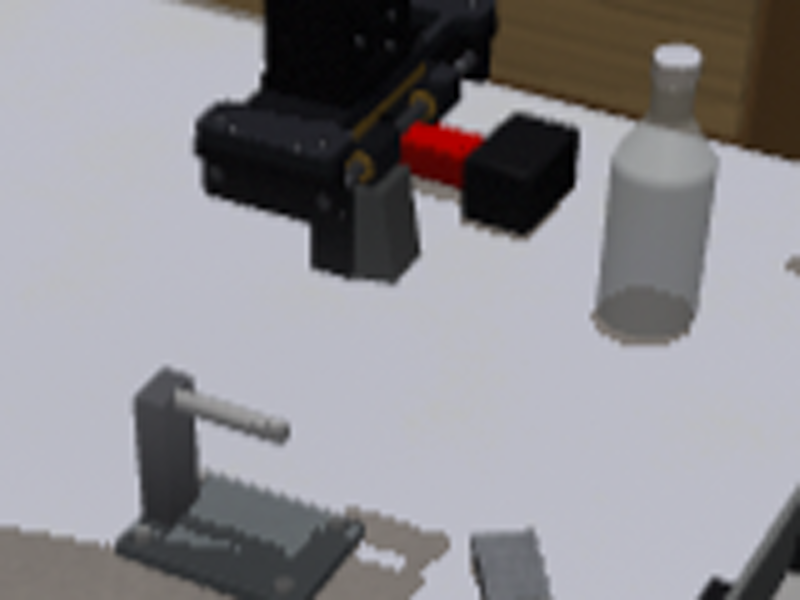

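```bash
python3 -m inch '0 0 0 0 .2;0 0 0 0 .2;0 0 0 0 .2' 30; python3 -c "
from bench import ctrl
print(ctrl.close_job())"
```

```text
time: 13.95
position: [0.5593, 0.1245, 0.419]
tool_rot: [0.06, -3.14, 0.001]
ft_force: [-0.2, 0.8, -0.3]
grip_width: 0.366
grip_force: 30.0
the job is handed in; nothing more can be done
None
```

I pushed the spacer home on the gauge pin (10 N contact at the expected depth), turned it over, and handed in at 14 s with it held at 30 N, about 25 cm up; the hole points up within about 9.5° against the 15° limit, and I've had no verdict back.

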